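# Vent the vacuum vessel and set out the trial-lens jars

## Robot

A 7-joint arm with a two-finger parallel gripper is mounted at the origin on the work surface. World frame = base frame: x ahead of the robot, y to its left, z up, the work surface at z = 0. Lengths are in mm, angles in rad, forces in N, time in s.
With the tool pointing down it reaches from about 400 to 875 mm from the base axis. Payload 4.4 kg.
Tool frame: the origin (TCP) lies at the very end of the fingers, on their centre line; the grasp point (between the pads) lies ctrl.grip_point_offset behind it (ctrl.grip_point_offset is the distance from the TCP to the grasp point, in mm); z points along the fingers, y is the line along which they close (so a half turn about z gives the same grasp; the last joint's range is limited). The gripper opens to 85 mm and grips with 20 to 120 N. Pads are 22 mm wide; open, the fingers measure 114 mm over their backs; the gripper's body (76 mm by 85 mm) begins 54 mm behind the grasp point. The pads swing forward as they close: fully open they stand 13 mm farther back than shut.
Start: joints at [-1.365, 0.628, 0.038, 1.517, -0.027, 0.996, -0.02], TCP at [174.478, 626.159, 231.313] pointing down, gripper open.
Joint ranges: [-3.06, 3.06], [-0.37, 2.12], [-1.25, 1.32], [0.18, 2.47], [-1.1, 4.24], [0.23, 1.98], [-2.94, 2.94]. Speed limits (rad/s): [2.57, 2.57, 3.14, 3.14, 3.14, 3.14, 3.14].

## Interface

Orientations are given as [roll, pitch, yaw] about the fixed x, y, z axes, in that order (R = Rz(yaw) Ry(pitch) Rx(roll)).
In Python, from cell import read_state, cams, ctrl, models gives the robot as it stands. The module is installed in compiled form; this text tells all that it offers.
- The arm moves only by the tool creep_tool, called after ">>>" as name([rows], argument=value, ...), one row to a line, values as JSON. Schema: {"type":"object","properties":{"moves":{"type":"array","items":{"type":"object","properties":{"sx":{"type":"number"},"sy":{"type":"number"},"sz":{"type":"number"},"wx":{"type":"number"},"wy":{"type":"number"},"wz":{"type":"number"},"finger_gap":{"type":"number"}},"additionalProperties":false,"required":["finger_gap"]},"minItems":1,"maxItems":12},"only":{"type":"string"},"quiet":{"type":"boolean"},"lines":{"type":"string"}},"required":["moves"],"additionalProperties":false}. moves is a list of rows, 1 to 12 of them, each an object with the fields sx, sy, sz (the shift in shares of the most that a row can go, 1 being 50 mm), wx, wy, wz (a rotation vector in parts of the range, where 1.0 means pi rad), finger_gap (the finger opening in mm); a field left out counts as zero (the opening has to be given); each row shifts and turns the commanded pose from where the row before left it, along the tool's axes as they then stand; what a row does not reach is not made up. A row lasts 1/10 s, in which the tool goes at most 50 mm and 0.15 rad, less where a joint would pass 70% of its speed; a pose out of reach is approached as far as the arm can. The fingers move at their own pace and stop on an object; the grip force is fixed at half the most. Time passes only in rows, so rows that do not move let the fingers close. The tool returns the time, the measured TCP pose, the force, the opening and the grip force at its end. only (a regular expression) keeps the lines of the reply that match it, lines (a string "A,B") keeps lines A to B, and quiet returns only ok. No shift or turn number may pass 1 either way. Input that does not fit is refused with a message, and nothing moves.
- read_state(): the state, without advancing time (a new reading comes with each control period).
- cams.get_image(name): name is "scene" or "top"; returns (picture, depth): 400x640x3 uint8, blue, green, red; 400x640 float32, mm along the optical axis (not along the pixel's ray), 0 where there is no reading.
- cams.calibration(name): a dict with "fx", "fy", "cx", "cy" (pixels), "rvec" (rotation vector, rad) and "tvec" (3), from world to camera coordinates, as OpenCV has them. Camera axes: x right, y down, z forward; pixel columns grow to the right and rows downward; lengths in mm; the calibration is good to about 2 mm. A picture is of the moment at which its call begins. calibration takes no time and is no camera call.
- ctrl.finish_job(): hands the job in; it is judged then, once.
Trained networks look in the newest picture that a camera, given by its name, has taken for a name from the list of things; names that differ only in an ending like _2 or _b are one class to them, and where a whole thing is asked for, a point or a joint stands for the part that bears it (a point fixed in the world has none). Each returns a list of dicts, best first, with "confidence" (0 to 1); they miss things now and then, are a little off and sometimes report something else, mostly with a low value. They report only what shows in the picture. A call takes as long as a camera call. They do not tell look-alikes from the thing itself.
- models.search_frame(thing, camera): "extent" ([left, top, right, bottom] in pixels, round what is visible of it).
- models.mark_of(thing, camera): "position" ([column, row] in pixels: a listed point, or the origin of a listed thing).
The state is a dict: "clock": time; "qpos": joint angles; "qd": joint speeds; "tau": joint torques, N m; "eef_pos": TCP position; "tool_rot": TCP orientation; "force": force on the tool from outside, world axes, zero at the start; "torque": the same for the moment, N m; "width": finger opening in mm; "gripper_force": force on a finger pad.
Only numpy, scipy, OpenCV 4.12 (cv2) and the standard library are available. Lean on these libraries where they do the work, as an engineer would, in place of code of your own. Each camera call takes 0.05 s, during which the arm holds its last target. There are 200 camera calls.

## Task

The rigid trial lenses have been kept dry under vacuum: unscrew the valve's little knurled lock nut until it stops, then hold the freed pin fully down for at least a second to let the air in, and only then lift off the clear dome and stand it on the grey mat. Set all the lens jars upright on the low shelf in two neat rows, squat ones along the middle of the front ribbed strip and tall ones along the middle of the back one, neighbours in a row less than a jar's width apart. Finally stand the dome back squarely on the gasket of the empty base, without disturbing the other things on the desk.

Things in the scene. Friction and masses are not known exactly. Their poses are not given: they have to be found in the camera images.
- base: fixed base of a vacuum vessel: round aluminium plate 220 mm across, top at 18 mm, with a flush black gasket ring (156 to 204 mm diameter) for the dome's rim. Lens jars stand on it in a ring of 58 mm radius. Origin at the centre of its underside, z up. A spur (30 mm wide, 16 mm high) runs out along -x, about towards the robot, to 163 mm and carries the upright valve at x = -145 mm
- nut (a joint): turn of the valve's lock nut, rad: 0 screwed down, grows as it is unscrewed (anticlockwise from above) to a stop at 5.0; starts at 0 to 0.4. The nut rises 0.86 mm per rad, needs 0.04 N m, stays where left. Screwed down it bears on the stem's top and blocks the pin; the pin can sink as far as the nut has risen, at most 4 mm
- nut_mid (a point): middle of the knurled brass lock nut, on its axis. The nut is 12 mm across and 10 mm high, about 61 mm above the desk; below it the brass stem is 9 mm across and 36 mm tall, standing on the spur; above it the steel pin sticks out
- pin (a joint): how far the valve pin is pressed in, m: 0 is up, 0.004 is its own stop; a spring pushes it back, 2 N at the start and 6 N fully down
- pin_tip (a point): centre of the flat top of the steel valve pin, 6 mm across, about 80 mm above the desk, 14 mm above the nut's top when the nut is tight, 10 mm when it is unscrewed. It is pressed straight down; nut and pin sink together
- dome: clear plastic dome, loose, about 0.55 kg: 180 mm across, wall 4 mm, flat top at 75 mm, with a black round knob on the top's centre (30 mm across, from 77 to 101 mm above the rim) to lift it by. Origin at the centre of its open rim (underside), z up to the knob; it starts standing on the base's gasket
- mat: grey flat desk mat fixed to the desk, 260 mm (x) by 240 mm (y) and 3 mm thick, empty at the start; origin at the centre of its underside
- shelf: low pale wooden desk shelf, fixed, 200 mm deep (x) and 260 mm wide (y), top 80 mm above the desk. Two dark ribbed strips 30 mm wide lie along its whole width (y). Origin at the centre of its underside, -x is its front (towards the robot). A small carton (55 by 28 mm, 40 mm high) stands at its +y end, 108 mm from the centre
- front_strip (a point): middle of the front ribbed strip on the shelf's top surface; the strip runs along this frame's y, x points to the shelf's back
- back_strip (a point): middle of the back ribbed strip, 90 mm behind the front one, same axes
- squat1: squat glass lens jar with a white screw cap, an upright cylinder 38 mm across and 30 mm high, 40 g; origin at the centre of its underside, z up its axis; starts standing under the dome
- squat2: squat glass lens jar with a white screw cap, an upright cylinder 38 mm across and 30 mm high, 40 g; origin at the centre of its underside, z up its axis; starts standing under the dome
- squat3: squat glass lens jar with a white screw cap, an upright cylinder 38 mm across and 30 mm high, 40 g; origin at the centre of its underside, z up its axis; starts standing under the dome
- tall1: tall glass lens jar with a white screw cap, an upright cylinder 32 mm across and 46 mm high, 50 g; origin at the centre of its underside, z up its axis; starts standing under the dome
- tall2: tall glass lens jar with a white screw cap, an upright cylinder 32 mm across and 46 mm high, 50 g; origin at the centre of its underside, z up its axis; starts standing under the dome
- tall3: tall glass lens jar with a white screw cap, an upright cylinder 32 mm across and 46 mm high, 50 g; origin at the centre of its underside, z up its axis; starts standing under the dome
- lens_carton: small green carton on the shelf, 55 by 28 by 40 mm high, a bystander; origin at the centre of its underside
- mouse: white computer mouse on the desk, 95 by 56 mm and 32 mm high, a bystander; origin at the centre of its underside
- pump: grey hand vacuum pump lying on the desk along its x, about 160 mm long and 30 mm high with a 70 mm cross handle at -x, a bystander; origin on the desk under its body
- case: black spectacle case, 60 by 150 by 40 mm high, a bystander behind the work; origin at the centre of its underside
- saline1: white saline bottle with a red cap, 40 mm across, 130 mm high, a bystander; origin at the centre of its underside
- saline2: a second saline bottle like the first, a bystander; origin at the centre of its underside
There are look-alikes about, which are no part of the job. Leave any red look-alike of the dome alone.

How it is judged:
By the outcome, as a careful person would: the job done as asked, in the order asked, and still so for the second after the job is handed in, with the robot touching nothing.
Of squat1, squat2, squat3, tall1, tall2, tall3 only 3 to 5 are there at a start; the rules pass over those that are not, and their reading is None.
At some moment in a run one of squat1, squat2, squat3 may be knocked a few centimetres aside while the robot is not near it.
It also fails if it takes over 210 s, if anything falls off the work surface, if the arm or the gripper's body presses on something with over 40 N, if the wrist force passes 120 N, or if a joint passes its speed limit or range.

## Working session

There is one attempt and no reset: what is moved stays moved. The work goes in short steps, Python scripts to look and compute and a tool call to move; the robot and the scene stay as the last step left them, time stands still between calls to the robot, and variables do not carry over. Pictures are saved under pics/ and viewed, at most 14 in all, crops included, and the job is handed in when it is done.

```bash
mkdir -p pics; cat > h.py <<'E'
import numpy as np, cv2
from cell import read_state, cams, ctrl, models
def cal(n):
    c=cams.calibration(n); K=np.array([[c['fx'],0,c['cx']],[0,c['fy'],c['cy']],[0,0,1.]])
    R=cv2.Rodrigues(np.array(c['rvec'],float))[0]; return K,R,np.array(c['tvec'],float).ravel()
def ray_z(n,uv,z):
    K,R,t=cal(n); C=-R.T@t; d=R.T@np.linalg.inv(K)@np.array([uv[0],uv[1],1.]); return C+d*(z-C[2])/d[2]
def cloud(n,D):
    K,R,t=cal(n); v,u=np.mgrid[:D.shape[0],:D.shape[1]]
    P=np.stack([(u-K[0,2])/K[0,0]*D,(v-K[1,2])/K[1,1]*D,D],-1).astype(float)
    W=(P-t)@R; W[D<=0]=np.nan; return W
def proj(n,p):
    K,R,t=cal(n); q=K@(R@np.array(p,float)+t); return q[:2]/q[2]
def grab(n,name=None):
    I,D=cams.get_image(n)
    if name: cv2.imwrite('pics/'+name,I)
    return I,D
def go(p,yaw=None):
    "deltas in tool axes to world p"
    s=read_state(); from scipy.spatial.transform import Rotation as Ro
    R=Ro.from_euler('xyz',s['tool_rot']).as_matrix()
    print('tool delta',np.round(R.T@(np.array(p)-s['eef_pos']),1),'rot',np.round(s['tool_rot'],3))
E
python3 - <<'E'
from h import *
print(read_state(), ctrl.grip_point_offset)
for n in ('scene','top'):
    grab(n,n+'0.png'); K,R,t=cal(n); print(n,K[0,0],-R.T@t, R[2])
E
```

```text
{'clock': 0.0, 'qpos': array([-1.36483939,  0.62934461,  0.0384614 ,  1.51837341, -0.0269589 ,
        0.9963238 , -0.01996119]), 'qd': array([-0.00128904, -0.00158176, -0.00020103,  0.00080553, -0.00043626,
       -0.00026584, -0.00098309]), 'tau': array([-2.01970443e-04, -5.63410020e+01,  1.22684229e+00, -1.93430650e+01,
        1.12193293e-02,  1.08873876e-02, -2.08690047e-06]), 'eef_pos': array([174.29997274, 625.53361537, 230.38872967]), 'tool_rot': array([-3.13966310e+00,  7.15476169e-05,  2.86988111e+00]), 'force': array([ 0.15839226, -0.0976921 , -0.19770141]), 'torque': array([-0.00923947, -0.02966145, -0.03381555]), 'gripper_force': 0.0, 'width': 85.67598640903486} 18.700000000000003
scene 395.4901930799694 [ 855.72613457 -307.92102257  848.25344054] [-0.39971297  0.3691219  -0.83903431]
top 489.4552223474933 [ 291.41143217   50.11105325 1321.04776153] [ 0.16238195 -0.02096281 -0.98650528]
```

View pics/scene0.png

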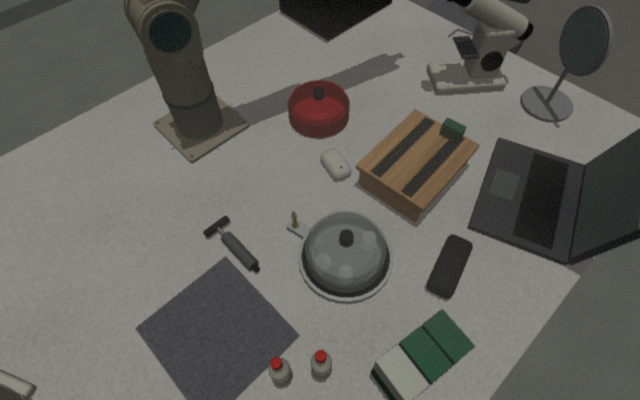

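View pics/top0.png

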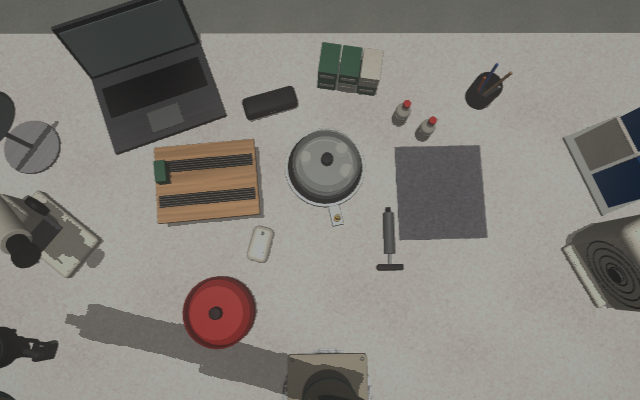

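The top view shows the base and dome at (325,165), valve at (337,217), mat at (441,192), shelf at (207,182), carton at its left end, red decoy dome at (218,312), and pump at (389,240). Now I'll measure them.

```bash
python3 - <<'E'
from h import *
Z={'nut_mid':61,'pin_tip':80,'base':0,'dome':18,'mat':0,'shelf':0,'front_strip':80,'back_strip':80,'lens_carton':80,'squat1':18,'tall1':18}
for n in ('scene','top'):
    I,D=grab(n); W=cloud(n,D); np.save(n+'W.npy',W)
    for k,z in Z.items():
        for m in models.mark_of(k,n)[:6]:
            if m['confidence']>.3: print(n,k,np.round(m['position'],1),round(m['confidence'],2),np.round(ray_z(n,m['position'],z)[:2],1))
W=np.load('topW.npy')
def box(u0,v0,u1,v1,z0,z1):
    P=W[v0:v1,u0:u1].reshape(-1,3); P=P[(P[:,2]>z0)&(P[:,2]<z1)]; 
    r=cv2.minAreaRect(P[:,:2].astype(np.float32)); print(len(P),'rect',np.round(r[0],1),np.round(r[1],1),round(r[2],1),'z',np.median(P[:,2]).round(1))
box(380,130,500,250,1.5,6); box(140,120,275,235,74,86); box(140,120,275,235,100,130)
box(280,120,370,210,105,125); box(280,120,370,210,85,99);box(320,200,350,230,40,100);box(320,200,350,232,12,20)
box(375,200,410,275,10,60); box(385,90,440,145,60,160);box(240,220,280,270,10,60)
E
```

```text
scene nut_mid [296.3 217.3] 0.59 [464.3 -30.8]
scene pin_tip [294.2 210.6] 0.52 [456.9 -29. ]
scene dome [319.  117.2] 0.88 [234.2 258.7]
scene dome [342.9 256.6] 0.59 [596.6  -8.8]
scene mat [215.5 329.6] 0.69 [ 522.5 -318.1]
scene shelf [416.1 173.3] 0.65 [555.  313.3]
scene front_strip [402.3 146.8] 0.75 [505.3 296. ]
scene back_strip [434.8 162.2] 0.81 [593.7 314.8]
scene lens_carton [448.8 133.9] 0.72 [561.1 416.3]
scene tall1 [445.9 269.1] 0.34 [779.6 135.9]
top pin_tip [341.1 216.1] 0.52 [449.5 -39.5]
top dome [324.9 170.2] 0.87 [583.9  -2.3]
top dome [219.1 312.4] 0.83 [209.  277.2]
top mat [438.2 193.4] 0.73 [ 520.4 -314.3]
top shelf [213.1 188.5] 0.8 [538.8 303.5]
top shelf [266.9 107.1] 0.52 [770.9 157.9]
top front_strip [208.6 198.2] 0.56 [498.7 299.1]
top back_strip [203.4 164.6] 0.61 [586.9 314.6]
top back_strip [257.9 244.7] 0.6 [378.6 172.2]
top lens_carton [386.  244.8] 0.73 [ 375.2 -152.2]
top lens_carton [163.7 175.7] 0.62 [558.3 415.6]
5415 rect [ 534.4 -321.2] [338.1 338.5] 88.6 z 3.2
7242 rect [546.6 306.7] [201.3 261.1] 5.0 z 79.4
293 rect [562.8 415. ] [56.9 29.3] 7.5 z 118.4
111 rect [594.7  -4.1] [29.1 25.6] 0.6 z 117.8
2724 rect [592.5  -4.4] [162.2 162.4] 49.6 z 91.4
21 rect [451.8 -32.7] [10.6 10.5] 88.8 z 67.0
272 rect [467.9 -21.5] [68.  68.4] 89.4 z 16.0
685 rect [ 398.5 -171.6] [ 68.6 166.5] 89.3 z 25.1
466 rect [ 709.1 -241.9] [117.6  36.9] 54.3 z 89.4
726 rect [386.1 172.2] [56.5 94.5] 75.4 z 29.6
```

Careful with the scale: shifts go in shares of 50 mm and turns go in shares of pi rad. That gives: -39.6 mm is -0.792, -26.6 mm is -0.532.

```bash
python3 - <<'E'
from h import *
# shelf strips, spur and mat by colour in the top view
I=cv2.imread('pics/top0.png'); W=np.load('topW.npy'); g=I.max(2)
def pts(mask,z=None):
    v,u=np.where(mask); return np.array([ray_z('top',(a,b),z) for a,b in zip(u,v)])
m=np.zeros(g.shape,bool); m[145:215,155:260]=1
m&=(g<70)&(abs(W[...,2]-80)<8)
n,lab,st,ce=cv2.connectedComponentsWithStats(m.astype(np.uint8))
for i in range(1,n):
    if st[i,4]>200:
        p=pts(lab==i,80)[:,:2].astype(np.float32); r=cv2.minAreaRect(p); d=np.linalg.eigh(np.cov(p.T))[1][:,1]
        print('strip',st[i],r,p.mean(0),'yaw',np.arctan2(d[1],d[0])-np.pi/2)
mm=np.zeros(g.shape,bool); mm[135:250,385:500]=1; mm&=(g<110)
n,lab,st,ce=cv2.connectedComponentsWithStats(mm.astype(np.uint8)); i=1+st[1:,4].argmax()
p=pts(lab==i,3)[:,:2].astype(np.float32); print('mat',cv2.minAreaRect(p),p.mean(0))
P=W[195:232,318:352].reshape(-1,3); Q=P[(P[:,2]>10)&(P[:,2]<20)&(P[:,0]<485)]; print('spur',Q.mean(0),Q[:,0].min(),Q[:,0].max(), np.polyfit(Q[:,0],Q[:,1],1))
V=np.load('sceneW.npy').reshape(-1,3); s=V[(np.hypot(V[:,0]-455,V[:,1]+31)<20)&(V[:,2]>45)&(V[:,2]<90)]; print('valve scene',len(s),s.mean(0).round(1),s[:,2].max())
s=P[(P[:,2]>45)]; print('valve top',len(s),s.round(0).tolist()[:25])
for nme,W_ in (('scene',V),('top',W.reshape(-1,3))):
    k=W_[(np.hypot(W_[:,0]-593,W_[:,1]+4)<110)]; 
    a=k[(k[:,2]>113)&(k[:,2]<125)]; b=k[(k[:,2]>15.5)&(k[:,2]<20)]; print(nme,'knob',len(a),a.mean(0).round(1),'base',cv2.minEnclosingCircle(b[:,:2].astype(np.float32)))
E
```

```text
strip [166 154  86  20 746] ((591.303466796875, 300.36663818359375), (32.49910354614258, 219.61390686035156), 5.404225826263428) [591.89594 301.63245] yaw 0.08681268860138291
strip [159 188  96  20 732] ((501.8874816894531, 303.7118835449219), (30.476146697998047, 241.9961700439453), 5.021127700805664) [501.54196 307.76154] yaw 0.08737800888805203
```

>>> creep_tool([
  {"sx":-0.792,"sy":-0.532,"finger_gap":40},
  {"sx":-0.792,"sy":-0.532,"finger_gap":40},
  {"sx":-0.792,"sy":-0.532,"finger_gap":40},
  {"sx":-0.792,"sy":-0.532,"finger_gap":40},
  {"sx":-0.792,"sy":-0.532,"finger_gap":40},
  {"sx":-0.792,"sy":-0.532,"finger_gap":40},
  {"sx":-0.792,"sy":-0.532,"finger_gap":40},
  {"sx":-0.792,"sy":-0.532,"finger_gap":40},
  {"sx":-0.792,"sy":-0.532,"finger_gap":40},
])

```text
clock: 2.2
eef_pos: [454.7, 298.3, 231.6]
tool_rot: [3.141, 0.0, 2.87]
force: [1.2, 0.4, -0.2]
width: 39.9
gripper_force: 0.0
```

>>> creep_tool([
  {"sx":-0.254,"sy":-0.914,"finger_gap":40},
  {"sx":-0.254,"sy":-0.914,"finger_gap":40},
  {"sx":-0.254,"sy":-0.914,"finger_gap":40},
  {"sx":-0.254,"sy":-0.914,"finger_gap":40},
  {"sx":-0.254,"sy":-0.914,"finger_gap":40},
  {"sx":-0.254,"sy":-0.914,"finger_gap":40},
  {"sx":-0.254,"sy":-0.914,"finger_gap":40},
  {"finger_gap":40},
  {"finger_gap":40},
])

```text
clock: 3.1
eef_pos: [453.3, -33.3, 231.5]
tool_rot: [3.141, 0.0, 2.866]
force: [0.1, 0.7, -0.0]
width: 40.2
gripper_force: 0.0
```

```bash
python3 -c "
from h import *
go([453,-32,120]); print(read_state()['qpos'].round(3),read_state()['eef_pos'])"
```

```text
tool delta [  0.7   1.2 111.5] rot [3.141 0.    2.866]
[-0.059  0.354  0.094  2.041 -0.048  0.749  1.36 ] [453.32455366 -33.34748423 231.48232984]Traceback (most recent call last):
  File "<stdin>", line 15, in <module>
  File "<stdin>", line 5, in pts
  File "h.py", line 7, in ray_z
    K,R,t=cal(n); C=-R.T@t; d=R.T@np.linalg.inv(K)@np.array([uv[0],uv[1],1.]); return C+d*(z-C[2])/d[2]
          ~~~^^^
  File "h.py", line 4, in cal
    c=cams.calibration(n); K=np.array([[c['fx'],0,c['cx']],[0,c['fy'],c['cy']],[0,0,1.]])
ValueError: time passes only in moves, steps and waits
```

In the tool's units: 9 mm is 0.18, 0.1 mm is 0.002, 0.15 rad / 3.1416 = 0.0477.

```bash
python3 - <<'E'
import re
s=open('h.py').read()
s=s.replace("def cal(n):\n","_C={}\ndef cal(n):\n    if n not in _C: _C[n]=_cal(n)\n    return _C[n]\ndef _cal(n):\n")
open('h.py','w').write(s)
E
```

>>> creep_tool([
  {"sx":0.002,"sy":0.002,"sz":0.18,"wz":0.0477,"finger_gap":36},
  {"sx":0.002,"sy":0.002,"sz":0.18,"wz":0.0477,"finger_gap":36},
  {"sz":0.18,"wz":0.0477,"finger_gap":36},
  {"sz":0.18,"wz":0.0477,"finger_gap":36},
  {"sz":0.18,"wz":0.0477,"finger_gap":36},
  {"sz":0.18,"wz":0.0477,"finger_gap":36},
  {"sz":0.18,"wz":0.0477,"finger_gap":36},
  {"sz":0.18,"wz":0.0477,"finger_gap":36},
  {"sz":0.18,"wz":0.0477,"finger_gap":36},
  {"sz":0.18,"wz":0.0477,"finger_gap":36},
  {"sz":0.18,"wz":0.0477,"finger_gap":36},
  {"sz":0.18,"wz":0.0477,"finger_gap":36},
])

```text
clock: 4.3
eef_pos: [453.5, -29.6, 122.8]
tool_rot: [-3.141, -0.001, 1.067]
force: [-0.1, 0.6, 0.6]
width: 36.1
gripper_force: 0.0
```

>>> creep_tool([
  {"wz":0.0477,"finger_gap":36},
  {"wz":0.0477,"finger_gap":36},
  {"wz":0.0477,"finger_gap":36},
  {"wz":0.0477,"finger_gap":36},
  {"wz":0.0477,"finger_gap":36},
  {"wz":0.0477,"finger_gap":36},
  {"wz":0.0477,"finger_gap":36},
  {"wz":0.0477,"finger_gap":36},
  {"wz":0.0477,"finger_gap":36},
  {"wz":0.0477,"finger_gap":36},
  {"wz":0.0477,"finger_gap":36},
  {"wz":0.0477,"finger_gap":36},
])

```text
clock: 5.5
eef_pos: [453.5, -29.5, 123.0]
tool_rot: [-3.141, 0.001, -0.732]
force: [-0.2, 0.4, 0.0]
width: 36.1
gripper_force: 0.0
```

```bash
python3 - <<'E'
from h import *
print(read_state()['qpos'].round(3))
I=cv2.imread('pics/top0.png'); W=np.load('topW.npy'); g=I.max(2)
def pts(mask,z):
    v,u=np.where(mask); return np.array([ray_z('top',(a,b),z) for a,b in zip(u,v)])
mm=np.zeros(g.shape,bool); mm[135:250,385:500]=1; mm&=(g<110)
n,lab,st,ce=cv2.connectedComponentsWithStats(mm.astype(np.uint8)); i=1+st[1:,4].argmax()
p=pts(lab==i,3)[:,:2].astype(np.float32); print('mat',cv2.minAreaRect(p),p.mean(0))
P=W[195:232,318:352].reshape(-1,3); Q=P[(P[:,2]>10)&(P[:,2]<20)&(P[:,0]<485)]; print('spur',Q.mean(0),Q[:,0].min(),Q[:,0].max(), np.polyfit(Q[:,0],Q[:,1],1))
V=np.load('sceneW.npy').reshape(-1,3); s=V[(np.hypot(V[:,0]-455,V[:,1]+31)<20)&(V[:,2]>45)&(V[:,2]<90)]; print('valve scene',len(s),s.mean(0).round(1),s[:,2].max())
s=P[(P[:,2]>45)]; print('valve top',len(s),s.round(0).tolist()[:25])
for nme,W_ in (('scene',V),('top',W.reshape(-1,3))):
    k=W_[(np.hypot(W_[:,0]-593,W_[:,1]+4)<110)]; 
    a=k[(k[:,2]>113)&(k[:,2]<125)]; b=k[(k[:,2]>15.5)&(k[:,2]<20)]; print(nme,'knob',len(a),a.mean(0).round(1),'base',cv2.minEnclosingCircle(b[:,:2].astype(np.float32)))
I,D=grab('scene'); a=cv2.resize(I[150:250,230:350],None,fx=5,fy=5,interpolation=cv2.INTER_CUBIC); cv2.imwrite('pics/s1.png',a)
E
```

```text
[-0.612  0.77   0.993  2.167 -0.992  0.772 -1.25 ]
mat ((525.5325317382812, -318.0786437988281), (260.3093566894531, 238.6581573486328), 0.9047144651412964) [ 523.19775 -317.94165]
spur [460.51833064 -29.28359771  15.02392162] 433.70657667801885 484.91388235305425 [   0.17974543 -112.05966116]
valve scene 43 [457.4 -33.3  64.4] 79.50629160368456
valve top 60 [[508.0, 18.0, 60.0], [508.0, 16.0, 59.0], [507.0, 13.0, 66.0], [507.0, 11.0, 68.0], [507.0, 8.0, 67.0], [506.0, 6.0, 71.0], [507.0, 3.0, 67.0], [507.0, 0.0, 68.0], [507.0, -2.0, 69.0], [507.0, -5.0, 69.0], [507.0, -7.0, 68.0], [505.0, -10.0, 75.0], [506.0, -13.0, 69.0], [507.0, -15.0, 66.0], [507.0, -18.0, 68.0], [507.0, -21.0, 64.0], [507.0, -23.0, 62.0], [509.0, -26.0, 56.0], [509.0, -29.0, 54.0], [509.0, -32.0, 51.0], [510.0, -35.0, 47.0], [507.0, 18.0, 50.0], [507.0, 16.0, 50.0], [507.0, 13.0, 50.0], [507.0, 10.0, 52.0]]
scene knob 139 [597.9  -5.5 116.8] base ((594.278564453125, -3.917511224746704), 109.15410614013672)
top knob 100 [594.2  -4.3 118.1] base ((593.5491333007812, -3.365370512008667), 109.51952362060547)
```

View pics/s1.png

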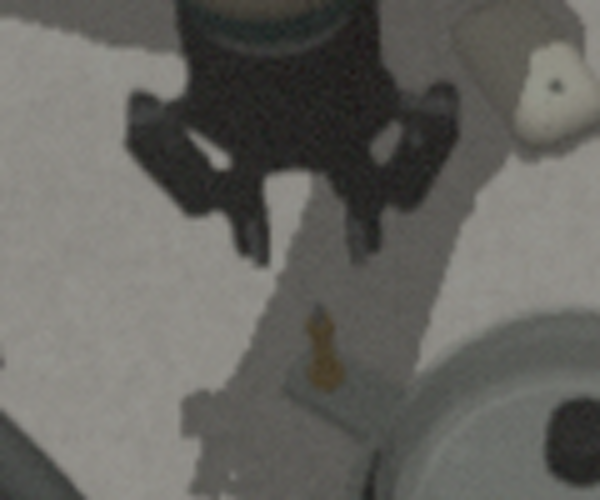

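In the tool's units: 14 mm is 0.28, 10 mm is 0.2, 0.15 rad / 3.1416 = 0.0477.

>>> creep_tool([
  {"sx":0.012,"sy":0.028,"sz":0.2,"finger_gap":36},
  {"sz":0.28,"wz":0.0477,"finger_gap":36},
  {"sz":0.28,"wz":0.0477,"finger_gap":36},
  {"sz":0.28,"finger_gap":36},
  {"sz":0.28,"finger_gap":36},
  {"sz":0.28,"finger_gap":36},
  {"finger_gap":36},
  {"finger_gap":36},
])

```text
clock: 6.35
eef_pos: [452.6, -33.0, 43.3]
tool_rot: [-3.141, 0.001, -1.028]
force: [-0.2, 0.2, 0.6]
width: 35.9
gripper_force: 0.0
```

```bash
python3 - <<'E'
from h import *
print(read_state()['qpos'].round(3)); go([453,-31,42.3])
for n,z in (('scene',1),('top',1)):
    I,D=grab(n); u,v=proj(n,[453,-31,62]).astype(int); cv2.imwrite('pics/g%s.png'%n,cv2.resize(I[v-30:v+30,u-40:u+40],None,fx=5,fy=5,interpolation=cv2.INTER_CUBIC))
a=cv2.imread('pics/gscene.png');b=cv2.imread('pics/gtop.png');cv2.imwrite('pics/g.png',np.hstack([a,b]))
E
```

```text
[-0.38   0.798  0.601  2.207 -1.09   0.475 -1.491]
tool delta [-1.5 -1.4  1. ] rot [-3.141e+00  1.000e-03 -1.028e+00]
```

View pics/g.png

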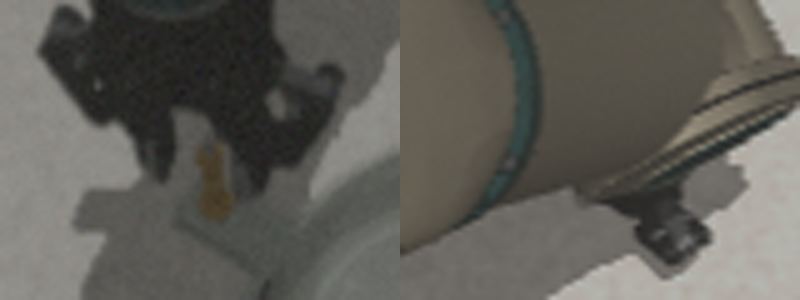

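In the scene crop the nut, at about (208,160), sits midway between the two fingers (172 and 240), so I'm closing.

In the tool's units: -0.7 mm is -0.014, -0.5 mm is -0.01.

>>> creep_tool([
  {"sx":-0.014,"sy":-0.01,"sz":0.01,"finger_gap":20},
  {"finger_gap":14},
  {"finger_gap":8},
  {"finger_gap":8},
  {"finger_gap":8},
  {"finger_gap":8},
])

```text
clock: 7.05
eef_pos: [454.4, -31.4, 43.1]
tool_rot: [-3.139, -0.0, -1.029]
force: [4.4, 3.4, 1.4]
width: 9.1
gripper_force: 54.9
```

```bash
python3 -c "
from h import *
s=read_state();print(s['qpos'].round(3),s['torque'].round(2))"
```

```text
[-0.381  0.797  0.598  2.205 -1.091  0.473 -1.495] [ 0.79 -0.86  0.09]
```

In the tool's units: 0.3 mm is 0.006, -0.13 mm is -0.0026, -0.15 rad / 3.1416 = -0.0477.

>>> creep_tool([
  {"sx":0.006,"sy":0.006,"sz":-0.0026,"wz":-0.0477,"finger_gap":8},
  {"sz":-0.0026,"wz":-0.0477,"finger_gap":8},
  {"finger_gap":8},
])

```text
clock: 7.35
eef_pos: [454.5, -31.4, 43.5]
tool_rot: [-3.138, -0.0, -0.725]
force: [4.5, 5.4, 0.3]
width: 9.0
gripper_force: 54.8
```

```bash
python3 -c "
from h import *
s=read_state();print(s['qpos'].round(3),s['torque'].round(3),s['force'])
I,D=grab('scene');u,v=proj('scene',[453,-31,62]).astype(int); cv2.imwrite('pics/g2.png',cv2.resize(I[v-30:v+30,u-40:u+40],None,fx=8,fy=8,interpolation=cv2.INTER_CUBIC))"
```

```text
[-0.333  0.773  0.52   2.203 -1.017  0.423 -1.266] [ 0.946 -1.024  0.044] [4.54105581 5.35808332 0.34094579]
```

View pics/g2.png

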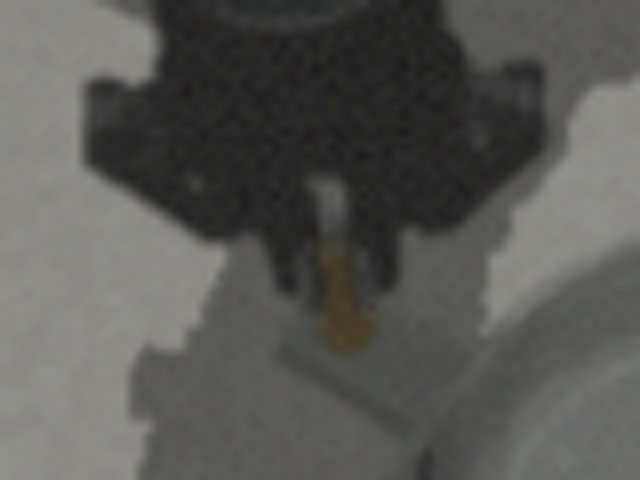

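```bash
python3 -c "
from h import *
s=read_state();c=proj('scene',[453,-31,62]).astype(int)
for p in ([453,-31,80],[453,-31,66],[453,-31,56],[453,-31,43],[453,-31,20]): print(p,((proj('scene',p)-c+[40,30])*8).round())
y=s['tool_rot'][2]; d=np.array([np.sin(y),-np.cos(y),0])
for k in (-20,-8,8,20): print(k,((proj('scene',s['eef_pos']+k*d)-c+[40,30])*8).round())
"
```

```text
[453, -31, 80] [323. 209.]
[453, -31, 66] [327. 234.]
[453, -31, 56] [329. 252.]
[453, -31, 43] [333. 275.]
[453, -31, 20] [338. 314.]
-20 [402. 275.]
-8 [362. 277.]
8 [308. 279.]
20 [267. 280.]
```

In the tool's units: -2 mm is -0.04, -0.13 mm is -0.0026, -0.15 rad / 3.1416 = -0.0477.

>>> creep_tool([
  {"sy":-0.04,"sz":-0.0026,"wz":-0.0477,"finger_gap":8},
  {"sz":-0.0026,"wz":-0.0477,"finger_gap":8},
  {"sz":-0.0026,"wz":-0.0477,"finger_gap":8},
  {"sz":-0.0026,"wz":-0.0477,"finger_gap":8},
  {"sz":-0.0026,"wz":-0.0477,"finger_gap":8},
  {"sz":-0.0026,"wz":-0.0477,"finger_gap":8},
  {"sz":-0.0026,"wz":-0.0477,"finger_gap":8},
  {"sz":-0.0026,"wz":-0.0477,"finger_gap":8},
  {"sz":-0.0026,"wz":-0.0477,"finger_gap":8},
  {"sz":-0.0026,"wz":-0.0477,"finger_gap":8},
  {"sz":-0.0026,"wz":-0.0477,"finger_gap":8},
  {"sz":-0.0026,"wz":-0.0477,"finger_gap":8},
])

```text
clock: 8.6
eef_pos: [454.4, -30.4, 44.8]
tool_rot: [3.141, -0.001, 1.077]
force: [0.6, 5.2, 2.0]
width: 9.1
gripper_force: 54.9
```

```bash
python3 -c "
from h import *
s=read_state();print(s['qpos'].round(3),s['torque'].round(3),s['force'])"
```

```text
[-0.089  0.704  0.14   2.195 -0.358  0.262 -0.129] [ 0.792 -0.262 -0.009] [0.64388623 5.23803916 2.00066951]
```

In the tool's units: -0.13 mm is -0.0026, -0.15 rad / 3.1416 = -0.0477.

>>> creep_tool([
  {"sz":-0.0026,"wz":-0.0477,"finger_gap":8},
  {"sz":-0.0026,"wz":-0.0477,"finger_gap":8},
  {"sz":-0.0026,"wz":-0.0477,"finger_gap":8},
  {"sz":-0.0026,"wz":-0.0477,"finger_gap":8},
  {"sz":-0.0026,"wz":-0.0477,"finger_gap":8},
  {"sz":-0.0026,"wz":-0.0477,"finger_gap":8},
  {"sz":-0.0026,"wz":-0.0477,"finger_gap":8},
  {"sz":-0.0026,"wz":-0.0477,"finger_gap":8},
  {"sz":-0.0026,"wz":-0.0477,"finger_gap":8},
  {"sz":-0.0026,"wz":-0.0477,"finger_gap":8},
  {"sz":-0.0026,"wz":-0.0477,"finger_gap":8},
  {"sz":-0.0026,"wz":-0.0477,"finger_gap":8},
])

```text
clock: 9.8
eef_pos: [453.6, -30.7, 46.2]
tool_rot: [3.141, -0.0, 2.877]
force: [0.1, 3.1, 2.9]
width: 9.2
gripper_force: 55.0
```

```bash
python3 -c "
from h import *
s=read_state();print(s['qpos'].round(3),s['torque'].round(3),s['force'])"
```

```text
[ 0.134  0.698 -0.186  2.19   0.431  0.287  0.882] [ 0.639  0.111 -0.049] [0.11522585 3.13513009 2.87562683]
```

In the tool's units: -0.13 mm is -0.0026, -0.1 mm is -0.002, -0.15 rad / 3.1416 = -0.0477.

>>> creep_tool([
  {"sz":-0.0026,"wz":-0.0477,"finger_gap":8},
  {"sz":-0.0026,"wz":-0.0477,"finger_gap":8},
  {"sz":-0.0026,"wz":-0.0477,"finger_gap":8},
  {"sz":-0.0026,"wz":-0.0477,"finger_gap":8},
  {"sz":-0.002,"wz":-0.0382,"finger_gap":8},
])

```text
clock: 10.3
eef_pos: [453.7, -31.1, 46.7]
tool_rot: [3.141, 0.0, -2.687]
force: [0.8, 2.0, 2.0]
width: 9.4
gripper_force: 55.0
```

```bash
python3 -c "
from h import *
s=read_state();print(s['qpos'].round(3),s['torque'].round(3),s['force'])"
```

```text
[ 0.248  0.714 -0.353  2.186  0.711  0.354  1.322] [ 0.403  0.1   -0.049] [0.82454785 1.95932979 1.95380213]
```

>>> creep_tool([
  {"wz":-0.0318,"finger_gap":8},
  {"wz":-0.0318,"finger_gap":8},
  {"wz":-0.0159,"finger_gap":8},
])

```text
clock: 10.6
eef_pos: [453.7, -31.2, 46.7]
tool_rot: [3.141, 0.001, -2.441]
force: [0.3, 2.1, 1.7]
width: 9.0
gripper_force: 55.0
```

```bash
python3 -c "
from h import *
s=read_state();print(s['qpos'].round(3),s['torque'].round(3),s['force'])"
```

```text
[ 0.291  0.724 -0.417  2.185  0.793  0.385  1.487] [ 0.371  0.002 -0.301] [0.25810981 2.07559274 1.72574406]
```

In the tool's units: -20 mm is -0.4, -9 mm is -0.18.

>>> creep_tool([
  {"finger_gap":20},
  {"finger_gap":32},
  {"finger_gap":32},
  {"sz":-0.4,"finger_gap":32},
  {"sz":-0.4,"finger_gap":32},
  {"sz":-0.18,"finger_gap":20},
  {"finger_gap":0},
  {"finger_gap":0},
  {"finger_gap":0},
  {"finger_gap":0},
  {"finger_gap":0},
])

```text
clock: 11.7
eef_pos: [453.7, -31.3, 95.3]
tool_rot: [3.141, -0.001, -2.443]
force: [-0.8, -0.2, -0.2]
width: 0.1
gripper_force: 0.0
```

```bash
python3 -c "
from h import *
go([453.5,-31,85]); print(read_state()['qpos'].round(2))"
```

```text
tool delta [-0.1  0.4 10.3] rot [ 3.141e+00 -1.000e-03 -2.443e+00]
[ 0.38  0.64 -0.54  2.16  0.68  0.51  1.58]
```

In the tool's units: 10 mm is 0.2, 3 mm is 0.06.

>>> creep_tool([
  {"sy":0.006,"sz":0.2,"finger_gap":0},
  {"sz":0.06,"finger_gap":0},
  {"sz":0.04,"finger_gap":0},
  {"sz":0.04,"finger_gap":0},
  {"finger_gap":0},
])

```text
clock: 12.2
eef_pos: [453.4, -31.2, 78.6]
tool_rot: [3.141, -0.001, -2.443]
force: [-2.3, 0.1, 2.5]
width: 0.1
gripper_force: 1.5
```

In the tool's units: 1.5 mm is 0.03, 1 mm is 0.02.

>>> creep_tool([
  {"sz":0.03,"finger_gap":0},
  {"sz":0.03,"finger_gap":0},
  {"sz":0.02,"finger_gap":0},
  {"finger_gap":0},
])

```text
clock: 12.6
eef_pos: [453.6, -31.2, 75.6]
tool_rot: [-3.141, -0.0, -2.443]
force: [-4.1, 1.0, 14.1]
width: 0.1
gripper_force: 7.4
```

>>> creep_tool([
  {"sz":0.02,"finger_gap":0},
  {"finger_gap":0},
])

```text
clock: 12.8
eef_pos: [453.6, -31.1, 75.3]
tool_rot: [-3.14, -0.0, -2.443]
force: [-5.8, -0.6, 23.4]
width: 0.1
gripper_force: 11.8
```

>>> creep_tool([
  {"sz":0.03,"finger_gap":0},
  {"finger_gap":0},
])

```text
clock: 13.0
eef_pos: [453.7, -31.2, 74.7]
tool_rot: [-3.139, -0.0, -2.443]
force: [-7.0, 0.4, 36.9]
width: -0.4
gripper_force: 18.5
```

In the tool's units: -1.2 mm is -0.024.

>>> creep_tool([
  {"sz":-0.024,"finger_gap":0},
  {"finger_gap":0},
  {"finger_gap":0},
  {"finger_gap":0},
  {"finger_gap":0},
  {"finger_gap":0},
  {"finger_gap":0},
  {"finger_gap":0},
  {"finger_gap":0},
  {"finger_gap":0},
  {"finger_gap":0},
  {"finger_gap":0},
])

```text
clock: 14.2
eef_pos: [453.7, -31.2, 75.2]
tool_rot: [-3.14, -0.0, -2.443]
force: [-6.2, -0.4, 24.7]
width: -0.4
gripper_force: 12.9
```

>>> creep_tool([
  {"finger_gap":0},
  {"finger_gap":0},
  {"finger_gap":0},
  {"finger_gap":0},
])

```text
clock: 14.6
eef_pos: [453.6, -31.2, 75.2]
tool_rot: [-3.14, -0.0, -2.443]
force: [-6.1, -0.1, 25.8]
width: -0.2
gripper_force: 12.9
```

>>> creep_tool([
  {"sz":-0.4,"finger_gap":0},
  {"sz":-0.8,"finger_gap":60},
  {"sz":-0.8,"finger_gap":60},
  {"sz":-0.4,"finger_gap":60},
])

```text
clock: 15.0
eef_pos: [455.5, -30.9, 196.2]
tool_rot: [-3.139, 0.004, -2.443]
force: [0.9, 0.3, -1.0]
width: 43.3
gripper_force: 0.0
```

```bash
python3 -c "
from h import *
go([594.3,-4.3,150]); s=read_state(); print(s['qpos'].round(2),s['eef_pos'])"
```

```text
tool delta [-123.3  -68.7   46.9] rot [-3.139  0.004 -2.443]
[ 0.52  0.49 -0.73  2.07  0.48  0.75  1.76] [455.47560153 -30.87443555 196.22596024]
```

In the tool's units: 0.15 rad / 3.1416 = 0.0477.

>>> creep_tool([
  {"wz":0.0477,"finger_gap":60},
  {"wz":0.0477,"finger_gap":60},
  {"wz":0.0477,"finger_gap":60},
  {"wz":0.0477,"finger_gap":60},
  {"wz":0.0477,"finger_gap":60},
  {"wz":0.0477,"finger_gap":60},
  {"wz":0.0477,"finger_gap":60},
  {"wz":0.0477,"finger_gap":60},
  {"wz":0.0477,"finger_gap":60},
  {"wz":0.0477,"finger_gap":60},
  {"wz":0.0477,"finger_gap":60},
  {"wz":0.0477,"finger_gap":60},
])

```text
clock: 16.2
eef_pos: [454.2, -31.3, 193.5]
tool_rot: [3.141, 0.001, 2.034]
force: [-0.3, -0.2, 0.8]
width: 59.8
gripper_force: 0.0
```

>>> creep_tool([
  {"wz":0.0477,"finger_gap":60},
  {"wz":0.0477,"finger_gap":60},
  {"wz":0.0477,"finger_gap":60},
  {"wz":0.0064,"finger_gap":60},
  {"sx":0.108,"sy":0.556,"sz":0.18,"finger_gap":60},
  {"sx":0.108,"sy":0.556,"sz":0.18,"finger_gap":60},
  {"sx":0.108,"sy":0.556,"sz":0.18,"finger_gap":60},
  {"sx":0.108,"sy":0.556,"sz":0.18,"finger_gap":60},
  {"sx":0.108,"sy":0.556,"sz":0.18,"finger_gap":60},
  {"finger_gap":60},
])

```text
clock: 17.2
eef_pos: [596.0, -3.1, 147.1]
tool_rot: [3.139, -0.001, 1.574]
force: [-1.2, -0.7, 0.7]
width: 60.1
gripper_force: 0.0
```

```bash
python3 -c "
from h import *
go([594.3,-4.3,96]); s=read_state(); print(s['qpos'].round(2),s['eef_pos'])"
```

```text
tool delta [-1.3 -1.8 51.1] rot [ 3.139e+00 -1.000e-03  1.574e+00]
[ 0.    0.65 -0.07  1.76  0.06  0.73 -0.1 ] [595.97225928  -3.05111273 147.06146815]
```

In the tool's units: 20 mm is 0.4, 8 mm is 0.16.

>>> creep_tool([
  {"sx":-0.026,"sy":-0.036,"sz":0.4,"finger_gap":60},
  {"sz":0.4,"finger_gap":60},
  {"sz":0.16,"finger_gap":60},
  {"sz":0.06,"finger_gap":60},
  {"finger_gap":60},
])

```text
clock: 17.7
eef_pos: [591.0, -5.7, 97.7]
tool_rot: [3.142, -0.0, 1.57]
force: [0.2, -0.4, 0.8]
width: 60.2
gripper_force: 0.0
```

>>> creep_tool([
  {"finger_gap":40},
  {"finger_gap":20},
  {"finger_gap":20},
  {"finger_gap":20},
  {"finger_gap":20},
])

```text
clock: 18.2
eef_pos: [594.4, -5.5, 99.6]
tool_rot: [3.134, -0.0, 1.57]
force: [4.1, 0.3, 5.5]
width: 27.5
gripper_force: 59.0
```

In the tool's units: -25 mm is -0.5, -20 mm is -0.4.

>>> creep_tool([
  {"sz":-0.1,"finger_gap":20},
  {"sz":-0.2,"finger_gap":20},
  {"sz":-0.4,"finger_gap":20},
  {"sz":-0.5,"finger_gap":20},
  {"sz":-0.5,"finger_gap":20},
  {"sz":-0.4,"finger_gap":20},
  {"finger_gap":20},
])

```text
clock: 18.9
eef_pos: [591.8, -5.6, 204.9]
tool_rot: [3.138, -0.0, 1.57]
force: [-0.0, 0.4, -5.3]
width: 28.0
gripper_force: 60.0
```

```bash
python3 -c "
from h import *
go([524,-318,105]); s=read_state(); print(s['qpos'].round(2),s['eef_pos'])
grab('scene','s2.png')"
```

```text
tool delta [-312.5  -67.9   99.7] rot [ 3.138 -0.     1.57 ]
[ 0.01  0.57 -0.07  1.72  0.05  0.85 -0.09] [591.81387834  -5.58760235 204.94067296]
```

View pics/s2.png

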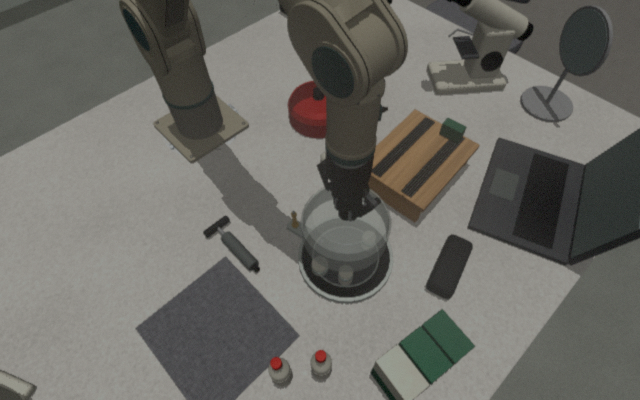

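The dome is held at the knob (5.3 N, its own weight) and clear of the base. Jars show at about (319,267), (345,275) and (370,238). I'm carrying the dome to the mat.

In the tool's units: -40 mm is -0.8, -8.5 mm is -0.17.

>>> creep_tool([
  {"sx":-0.4,"sy":-0.08,"finger_gap":20},
  {"sx":-0.8,"sy":-0.17,"finger_gap":20},
  {"sx":-0.8,"sy":-0.17,"finger_gap":20},
  {"sx":-0.8,"sy":-0.17,"finger_gap":20},
  {"sx":-0.8,"sy":-0.17,"finger_gap":20},
  {"sx":-0.8,"sy":-0.17,"finger_gap":20},
  {"sx":-0.8,"sy":-0.17,"finger_gap":20},
  {"sx":-0.64,"sy":-0.16,"finger_gap":20},
  {"sx":-0.4,"sy":-0.08,"finger_gap":20},
  {"sz":0.6,"finger_gap":20},
  {"sz":0.6,"finger_gap":20},
  {"sz":0.6,"finger_gap":20},
])

```text
clock: 20.15
eef_pos: [521.7, -316.8, 109.5]
tool_rot: [-3.138, -0.002, 1.569]
force: [0.3, 0.7, -5.8]
width: 27.8
gripper_force: 60.0
```

>>> creep_tool([
  {"sz":0.36,"finger_gap":20},
  {"sz":0.12,"finger_gap":20},
  {"finger_gap":20},
  {"finger_gap":20},
])

```text
clock: 20.55
eef_pos: [523.3, -317.3, 87.9]
tool_rot: [-3.141, -0.001, 1.57]
force: [0.1, -0.4, -5.2]
width: 28.2
gripper_force: 60.1
```

In the tool's units: 2 mm is 0.04, 1 mm is 0.02.

>>> creep_tool([
  {"sz":0.04,"finger_gap":20},
  {"sz":0.02,"finger_gap":20},
  {"finger_gap":20},
])

```text
clock: 20.85
eef_pos: [523.6, -317.5, 85.4]
tool_rot: [-3.141, -0.0, 1.57]
force: [0.3, -0.1, -5.6]
width: 27.8
gripper_force: 60.1
```

>>> creep_tool([
  {"sz":0.03,"finger_gap":20},
  {"finger_gap":20},
])

```text
clock: 21.05
eef_pos: [523.4, -317.6, 84.7]
tool_rot: [-3.141, 0.0, 1.57]
force: [-3.9, 1.6, 1.4]
width: 28.0
gripper_force: 60.9
```

In the tool's units: -40 mm is -0.8, -20 mm is -0.4.

>>> creep_tool([
  {"finger_gap":45},
  {"finger_gap":60},
  {"finger_gap":60},
  {"sz":-0.4,"finger_gap":60},
  {"sz":-0.8,"finger_gap":70},
  {"sz":-0.8,"finger_gap":70},
  {"finger_gap":70},
])

```text
clock: 21.75
eef_pos: [527.5, -319.6, 189.9]
tool_rot: [3.131, 0.006, 1.57]
force: [0.2, -0.1, -0.0]
width: 70.1
gripper_force: 0.0
```

```bash
python3 - <<'E'
from h import *
for n in ('scene','top'):
    I,D=grab(n); W=cloud(n,D); np.save(n+'W.npy',W)
    u,v=proj(n,[594,-4,40]).astype(int); cv2.imwrite('pics/j%s.png'%n,cv2.resize(I[v-55:v+55,u-60:u+60],None,fx=3.3,fy=3.3,interpolation=cv2.INTER_CUBIC))
    m=(np.hypot(W[...,0]-593.8,W[...,1]+3.7)<95)&(W[...,2]>36)&(W[...,2]<75)
    k,lab,st,ce=cv2.connectedComponentsWithStats(m.astype(np.uint8))
    for i in range(1,k):
        if st[i,4]>15:
            P=W[lab==i]; t=P[:,2].max(); T=P[P[:,2]>np.percentile(P[:,2],60)-5]; print(n,st[i].tolist(),T.mean(0).round(1),'zmed',np.median(P[:,2]).round(1),'r',[round(float(x),1) for x in cv2.minEnclosingCircle(T[:,:2].astype(np.float32))[0]],round(cv2.minEnclosingCircle(T[:,:2].astype(np.float32))[1],1))
    for k in ('squat1','tall1'):
        for q in models.mark_of(k,n): 
            if q['confidence']>.3: print(n,k,round(q['confidence'],2),ray_z(n,q['position'],18).round(1))
    m=(np.hypot(W[...,0]-524,W[...,1]+318)<110)&(W[...,2]>96)&(W[...,2]<110); print('knob',W[m].mean(0))
cv2.imwrite('pics/j.png',np.hstack([cv2.imread('pics/jscene.png'),cv2.imread('pics/jtop.png')]))
E
```

```text
scene [361, 231, 15, 17, 209] [615.9  51.2  61.8] zmed 61.1 r [615.7, 52.0] 16.1
scene [311, 256, 17, 17, 224] [581.2 -68.6  46.2] zmed 46.0 r [580.9, -67.9] 18.9
scene [338, 265, 15, 19, 225] [638.4 -46.1  62.1] zmed 61.5 r [638.0, -45.5] 15.8
scene squat1 0.64 [581.2 -66.2  18. ]
scene tall1 0.83 [635.4 -48.1  18. ]
scene tall1 0.81 [615.8  55.1  18. ]
scene tall1 0.54 [562.2 292.   18. ]
scene tall1 0.52 [578.5 -68.6  18. ]
knob [ 531.9934619  -313.01645189  101.29899566]
top [335, 142, 13, 14, 137] [634.9 -45.   62.8] zmed 61.9 r [635.4, -45.7] 15.7
top [299, 151, 12, 13, 132] [612.4  52.3  63.4] zmed 62.4 r [612.8, 52.2] 15.7
top [343, 164, 14, 14, 153] [577.2 -67.8  47.2] zmed 47.0 r [577.6, -67.9] 18.4
top squat1 0.73 [570.6 -65.6  18. ]
top tall1 0.56 [615.6  52.3  18. ]
top tall1 0.55 [642.  -53.7  18. ]
knob [ 521.16081283 -315.44985181  102.98527746]
```

View pics/j.png

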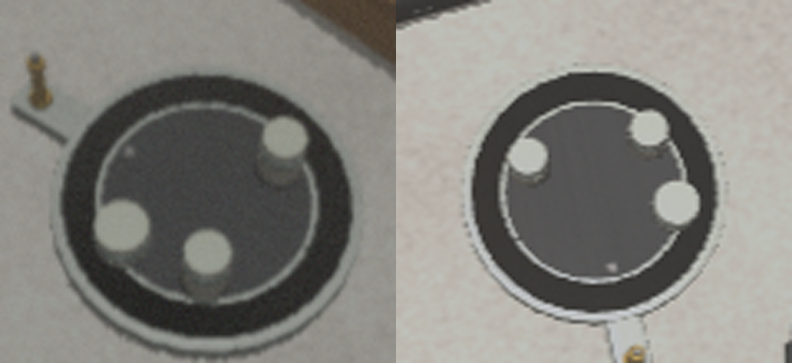

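The base carries three jars: tall A at about (614,52), tall B at (636.7,-45.6) and one squat at (579,-68). Heights of 62 to 64 and 47 mm match tall and squat standing on the plate.

Careful with the scale: shifts go in shares of 50 mm and turns go in shares of pi rad. That gives: 41 mm is 0.82, 30 mm is 0.6.

>>> creep_tool([
  {"sx":0.4,"sy":0.1,"finger_gap":60},
  {"sx":0.82,"sy":0.19,"finger_gap":60},
  {"sx":0.82,"sy":0.19,"finger_gap":60},
  {"sx":0.82,"sy":0.19,"finger_gap":60},
  {"sx":0.82,"sy":0.19,"finger_gap":60},
  {"sx":0.82,"sy":0.19,"finger_gap":60},
  {"sx":0.82,"sy":0.19,"finger_gap":60},
  {"sx":0.82,"sy":0.19,"finger_gap":60},
  {"sx":0.82,"sy":0.19,"finger_gap":60},
  {"sx":0.48,"sy":0.1,"sz":0.4,"finger_gap":60},
  {"sz":0.6,"finger_gap":60},
  {"sz":0.2,"finger_gap":60},
])

```text
clock: 23.25
eef_pos: [607.4, 55.3, 120.2]
tool_rot: [-3.135, 0.001, 1.572]
force: [-0.5, -0.6, -0.1]
width: 59.9
gripper_force: 0.0
```

```bash
python3 - <<'E'
from h import *
go([614.2,52,28]); print(read_state()['qpos'].round(2))
for n in ('scene','top'):
    P=np.load(n+'W.npy').reshape(-1,3); P=P[(P[:,0]>400)&(P[:,0]<700)&(P[:,1]>150)&(P[:,1]<460)]
    for a,b in ((76,86),(112,125)):
        Q=P[(P[:,2]>a)&(P[:,2]<b)]; print(n,cv2.minAreaRect(Q[:,:2].astype(np.float32)),Q[:,:2].mean(0))
E
```

```text
tool delta [-3.3  7.4 92.2] rot [-3.135e+00  1.000e-03  1.572e+00]
[-0.1   0.71 -0.05  1.73  0.05  0.72 -0.18]
scene ((549.3134155273438, 305.9156799316406), (199.90321350097656, 261.8735656738281), 4.77907657623291) [553.9973128  294.84627758]
scene ((566.6502685546875, 413.984375), (54.764991760253906, 32.550880432128906), 7.1453166007995605) [567.22902395 412.66281034]
top ((546.1104736328125, 306.31939697265625), (200.8680877685547, 259.99505615234375), 4.990949630737305) [543.06211162 301.50341113]
top ((563.3168334960938, 414.2539978027344), (55.28984832763672, 28.980514526367188), 6.275456428527832) [562.77672458 413.98216816]
```

In the tool's units: 30 mm is 0.6, 20 mm is 0.4.

>>> creep_tool([
  {"sx":-0.06,"sy":0.14,"sz":0.2,"finger_gap":60},
  {"sz":0.6,"finger_gap":60},
  {"sz":0.6,"finger_gap":60},
  {"sz":0.4,"finger_gap":60},
  {"finger_gap":60},
])

```text
clock: 23.75
eef_pos: [615.6, 49.4, 31.5]
tool_rot: [-3.137, 0.001, 1.568]
force: [0.5, -0.2, 0.3]
width: 60.2
gripper_force: 0.0
```

>>> creep_tool([
  {"finger_gap":42},
  {"finger_gap":25},
  {"finger_gap":25},
  {"finger_gap":25},
])

```text
clock: 24.15
eef_pos: [618.6, 51.1, 35.8]
tool_rot: [3.138, -0.0, 1.569]
force: [0.7, -1.0, 6.3]
width: 30.2
gripper_force: 59.4
```

In the tool's units: -40 mm is -0.8, 36 mm is 0.72.

>>> creep_tool([
  {"sz":-0.2,"finger_gap":25},
  {"sz":-0.5,"finger_gap":25},
  {"sz":-0.8,"finger_gap":25},
  {"sz":-0.7,"finger_gap":25},
  {"sx":0.4,"sy":-0.02,"finger_gap":25},
  {"sx":0.8,"sy":-0.08,"finger_gap":25},
  {"sx":0.8,"sy":-0.08,"finger_gap":25},
  {"sx":0.8,"sy":-0.08,"finger_gap":25},
  {"sx":0.8,"sy":-0.08,"finger_gap":25},
  {"sx":0.8,"sy":-0.08,"finger_gap":25},
  {"sx":0.72,"sy":-0.08,"finger_gap":25},
  {"sx":0.4,"sy":-0.04,"finger_gap":25},
])

```text
clock: 25.35
eef_pos: [588.5, 332.2, 144.6]
tool_rot: [-3.141, -0.003, 1.574]
force: [-0.5, 0.0, -0.6]
width: 30.4
gripper_force: 59.4
```

>>> creep_tool([
  {"finger_gap":25},
  {"finger_gap":25},
])

```text
clock: 25.55
eef_pos: [590.5, 325.8, 144.0]
tool_rot: [-3.142, 0.002, 1.569]
force: [-0.1, -1.5, -0.4]
width: 30.6
gripper_force: 59.4
```

```bash
python3 -c "
from h import *
go([591.1,330,100])"
```

```text
tool delta [ 4.3  0.6 44. ] rot [-3.142e+00  2.000e-03  1.569e+00]
```

In the tool's units: 20 mm is 0.4, 12 mm is 0.24.

>>> creep_tool([
  {"sx":0.08,"sy":0.012,"sz":0.2,"finger_gap":25},
  {"sz":0.4,"finger_gap":25},
  {"sz":0.24,"finger_gap":25},
  {"finger_gap":25},
  {"finger_gap":25},
])

```text
clock: 26.05
eef_pos: [591.2, 330.4, 101.7]
tool_rot: [-3.141, 0.001, 1.569]
force: [0.3, -0.3, -0.5]
width: 30.7
gripper_force: 59.4
```

>>> creep_tool([
  {"sz":0.03,"finger_gap":25},
  {"sz":0.03,"finger_gap":25},
  {"finger_gap":25},
])

```text
clock: 26.35
eef_pos: [591.1, 331.5, 99.3]
tool_rot: [3.141, -0.0, 1.57]
force: [-0.3, -0.1, -0.1]
width: 30.1
gripper_force: 59.4
```

>>> creep_tool([
  {"sz":0.02,"finger_gap":25},
  {"finger_gap":25},
])

```text
clock: 26.55
eef_pos: [590.9, 331.4, 98.0]
tool_rot: [3.142, -0.0, 1.57]
force: [-0.0, 0.5, -0.2]
width: 30.4
gripper_force: 59.4
```

In the tool's units: 1 mm is 0.02.

>>> creep_tool([
  {"sz":0.02,"finger_gap":25},
  {"finger_gap":25},
])

```text
clock: 26.75
eef_pos: [591.0, 331.5, 97.8]
tool_rot: [3.141, -0.0, 1.57]
force: [-1.8, -1.0, 4.6]
width: 30.2
gripper_force: 59.9
```

>>> creep_tool([
  {"sz":0.02,"finger_gap":25},
  {"finger_gap":25},
])

```text
clock: 26.95
eef_pos: [591.0, 331.5, 97.7]
tool_rot: [3.141, -0.0, 1.57]
force: [-3.9, -1.7, 10.8]
width: 30.2
gripper_force: 60.3
```

In the tool's units: -40 mm is -0.8, -20 mm is -0.4.

>>> creep_tool([
  {"sz":-0.03,"finger_gap":25},
  {"finger_gap":34},
  {"finger_gap":42},
  {"finger_gap":55},
  {"sz":-0.4,"finger_gap":58},
  {"sz":-0.8,"finger_gap":58},
  {"sz":-0.3,"finger_gap":58},
])

```text
clock: 27.65
eef_pos: [592.7, 332.4, 175.8]
tool_rot: [3.137, -0.003, 1.57]
force: [1.0, 0.0, 1.0]
width: 57.6
gripper_force: 0.0
```

>>> creep_tool([
  {"sx":-0.4,"sy":0.04,"finger_gap":58},
  {"sx":-0.82,"sy":0.1,"finger_gap":58},
  {"sx":-0.82,"sy":0.1,"finger_gap":58},
  {"sx":-0.82,"sy":0.1,"finger_gap":58},
  {"sx":-0.82,"sy":0.1,"finger_gap":58},
  {"sx":-0.82,"sy":0.1,"finger_gap":58},
  {"sx":-0.82,"sy":0.1,"finger_gap":58},
  {"sx":-0.82,"sy":0.1,"finger_gap":58},
  {"sx":-0.82,"sy":0.1,"finger_gap":58},
  {"sx":-0.58,"sy":0.08,"sz":0.2,"finger_gap":58},
  {"sz":0.4,"finger_gap":58},
  {"finger_gap":58},
])

```text
clock: 28.85
eef_pos: [632.7, -48.7, 138.5]
tool_rot: [-3.133, 0.001, 1.566]
force: [-0.6, 0.5, -0.5]
width: 58.2
gripper_force: 0.0
```

```bash
python3 - <<'E'
from h import *
go([636.7,-45.6,29])
for n in ('scene','top'):
    I,D=grab(n,n+'3.png'); W=cloud(n,D)
    for c,z0,z1,r in (((591,331),110,135,25),((579,-68),38,55,40),((614,52),38,75,30)):
        m=(np.hypot(W[...,0]-c[0],W[...,1]-c[1])<r)&(W[...,2]>z0)&(W[...,2]<z1); 
        if m.sum()>10: print(n,c,m.sum(),W[m].mean(0).round(1))
E
```

```text
tool delta [  3.2   4.8 109.5] rot [-3.133e+00  1.000e-03  1.566e+00]
scene (591, 331) 142 [593.5 329.7 121.6]
scene (579, -68) 219 [581.4 -68.9  45.7]
top (591, 331) 136 [588.  331.4 123.9]
top (579, -68) 22 [582.4 -55.6  47.4]
```

In the tool's units: 30 mm is 0.6, 25 mm is 0.5.

>>> creep_tool([
  {"sx":0.06,"sy":0.09,"sz":0.4,"finger_gap":58},
  {"sz":0.6,"finger_gap":58},
  {"sz":0.6,"finger_gap":58},
  {"sz":0.5,"finger_gap":58},
  {"finger_gap":58},
])

```text
clock: 29.45
eef_pos: [638.4, -41.3, 34.7]
tool_rot: [-3.135, -0.001, 1.572]
force: [-1.6, 0.2, -0.1]
width: 58.0
gripper_force: 0.0
```

>>> creep_tool([
  {"finger_gap":42},
  {"finger_gap":25},
  {"finger_gap":25},
  {"finger_gap":25},
])

```text
clock: 29.85
eef_pos: [642.6, -42.5, 39.6]
tool_rot: [3.138, -0.0, 1.57]
force: [-0.2, 0.4, 6.7]
width: 30.5
gripper_force: 59.5
```

In the tool's units: 41 mm is 0.82, -40 mm is -0.8.

>>> creep_tool([
  {"sz":-0.2,"finger_gap":25},
  {"sz":-0.5,"finger_gap":25},
  {"sz":-0.8,"finger_gap":25},
  {"sz":-0.8,"finger_gap":25},
  {"sx":0.4,"sy":-0.02,"finger_gap":25},
  {"sx":0.82,"sy":-0.12,"finger_gap":25},
  {"sx":0.82,"sy":-0.12,"finger_gap":25},
  {"sx":0.82,"sy":-0.12,"finger_gap":25},
  {"sx":0.82,"sy":-0.12,"finger_gap":25},
  {"sx":0.82,"sy":-0.12,"finger_gap":25},
  {"sx":0.82,"sy":-0.12,"finger_gap":25},
  {"sx":0.82,"sy":-0.12,"finger_gap":25},
])

```text
clock: 31.05
eef_pos: [598.0, 265.9, 153.4]
tool_rot: [3.141, -0.0, 1.57]
force: [0.9, 0.1, -0.3]
width: 30.0
gripper_force: 59.4
```

>>> creep_tool([
  {"sx":0.4,"sy":-0.08,"finger_gap":25},
  {"finger_gap":25},
  {"finger_gap":25},
])

```text
clock: 31.35
eef_pos: [594.4, 283.9, 153.0]
tool_rot: [3.141, 0.001, 1.57]
force: [1.0, -1.2, -1.3]
width: 30.2
gripper_force: 59.4
```

```bash
python3 -c "
from h import *
go([595,287.5,104])"
```

```text
tool delta [ 3.6  0.6 48.9] rot [3.141e+00 1.000e-03 1.570e+00]
```

In the tool's units: 20 mm is 0.4, 14 mm is 0.28.

>>> creep_tool([
  {"sx":0.06,"sz":0.2,"finger_gap":25},
  {"sz":0.4,"finger_gap":25},
  {"sz":0.28,"finger_gap":25},
  {"sz":0.06,"finger_gap":25},
  {"finger_gap":25},
  {"finger_gap":25},
])

```text
clock: 31.95
eef_pos: [595.0, 287.2, 105.9]
tool_rot: [3.141, -0.0, 1.569]
force: [0.9, -0.9, -1.0]
width: 30.2
gripper_force: 59.4
```

>>> creep_tool([
  {"sz":0.03,"finger_gap":25},
  {"sz":0.02,"finger_gap":25},
  {"finger_gap":25},
])

```text
clock: 32.25
eef_pos: [594.5, 287.5, 103.2]
tool_rot: [3.141, -0.0, 1.57]
force: [-0.5, -0.1, -0.9]
width: 30.4
gripper_force: 59.4
```

In the tool's units: 1 mm is 0.02.

>>> creep_tool([
  {"sz":0.02,"finger_gap":25},
  {"finger_gap":25},
])

```text
clock: 32.45
eef_pos: [594.3, 287.4, 102.0]
tool_rot: [-3.142, 0.0, 1.57]
force: [0.2, -0.9, 0.0]
width: 30.3
gripper_force: 59.4
```

>>> creep_tool([
  {"sz":0.024,"finger_gap":25},
  {"finger_gap":25},
])

```text
clock: 32.65
eef_pos: [594.5, 287.5, 101.6]
tool_rot: [3.141, -0.0, 1.57]
force: [-0.5, -1.1, 3.3]
width: 30.2
gripper_force: 60.0
```

In the tool's units: -40 mm is -0.8, -20 mm is -0.4.

>>> creep_tool([
  {"sz":-0.01,"finger_gap":25},
  {"finger_gap":34},
  {"finger_gap":42},
  {"finger_gap":55},
  {"sz":-0.4,"finger_gap":58},
  {"sz":-0.8,"finger_gap":58},
  {"sz":-0.3,"finger_gap":62},
])

```text
clock: 33.35
eef_pos: [596.2, 288.3, 179.6]
tool_rot: [3.137, -0.002, 1.57]
force: [1.2, -0.3, -0.1]
width: 62.1
gripper_force: 0.0
```

>>> creep_tool([
  {"sx":-0.4,"sy":-0.02,"finger_gap":62},
  {"sx":-0.82,"sy":-0.04,"finger_gap":62},
  {"sx":-0.82,"sy":-0.04,"finger_gap":62},
  {"sx":-0.82,"sy":-0.04,"finger_gap":62},
  {"sx":-0.82,"sy":-0.04,"finger_gap":62},
  {"sx":-0.82,"sy":-0.04,"finger_gap":62},
  {"sx":-0.82,"sy":-0.04,"finger_gap":62},
  {"sx":-0.82,"sy":-0.02,"finger_gap":62},
  {"sx":-0.64,"sy":-0.02,"finger_gap":62},
  {"sx":-0.4,"sy":-0.02,"sz":0.2,"finger_gap":62},
  {"sz":0.2,"finger_gap":62},
  {"finger_gap":62},
])

```text
clock: 34.55
eef_pos: [575.5, -72.0, 153.8]
tool_rot: [-3.136, -0.001, 1.568]
force: [-0.5, 1.2, -0.3]
width: 62.2
gripper_force: 0.0
```

```bash
python3 - <<'E'
from h import *
go([579,-68,24])
for n in ('scene','top'):
    I,D=grab(n,n+'4.png'); W=cloud(n,D)
    for c,z0,z1,r in (((591,331),110,135,22),((595,285),110,135,22),((579,-68),38,55,60)):
        m=(np.hypot(W[...,0]-c[0],W[...,1]-c[1])<r)&(W[...,2]>z0)&(W[...,2]<z1); 
        if m.sum()>10: print(n,c,m.sum(),W[m].mean(0).round(1))
E
```

```text
tool delta [  3.9   4.2 129.8] rot [-3.136e+00 -1.000e-03  1.568e+00]
scene (591, 331) 144 [593.4 329.4 121.7]
scene (595, 285) 149 [596.3 280.9 121.9]
scene (579, -68) 219 [581.3 -69.   45.8]
top (591, 331) 135 [588.1 331.4 124.1]
top (595, 285) 135 [591.2 282.3 123.7]
top (579, -68) 98 [576.4 -62.9  47.6]
```

In the tool's units: 40 mm is 0.8, 30 mm is 0.6.

>>> creep_tool([
  {"sx":0.07,"sy":0.08,"sz":0.6,"finger_gap":62},
  {"sz":0.8,"finger_gap":62},
  {"sz":0.8,"finger_gap":62},
  {"sz":0.3,"finger_gap":62},
  {"finger_gap":62},
  {"finger_gap":62},
])

```text
clock: 35.25
eef_pos: [583.1, -67.5, 32.4]
tool_rot: [3.14, -0.0, 1.571]
force: [0.2, 0.1, -0.4]
width: 62.0
gripper_force: 0.0
```

```bash
python3 -c "
from h import *
go([579.5,-68,24])"
```

```text
tool delta [-0.5 -3.6  8.4] rot [ 3.14  -0.     1.571]
```

In the tool's units: 6 mm is 0.12, -3.5 mm is -0.07.

>>> creep_tool([
  {"sx":-0.01,"sy":-0.07,"sz":0.12,"finger_gap":62},
  {"sz":0.06,"finger_gap":62},
  {"finger_gap":62},
])

```text
clock: 35.55
eef_pos: [578.6, -68.7, 22.8]
tool_rot: [3.141, 0.0, 1.57]
force: [-0.2, -0.2, 0.3]
width: 61.8
gripper_force: 0.0
```

>>> creep_tool([
  {"finger_gap":48},
  {"finger_gap":30},
  {"finger_gap":30},
  {"finger_gap":30},
])

```text
clock: 35.95
eef_pos: [579.0, -68.7, 23.0]
tool_rot: [3.141, 0.0, 1.57]
force: [-0.3, -0.4, 5.1]
width: 36.1
gripper_force: 59.9
```

In the tool's units: 41 mm is 0.82, -40 mm is -0.8.

>>> creep_tool([
  {"sz":-0.2,"finger_gap":30},
  {"sz":-0.5,"finger_gap":30},
  {"sz":-0.8,"finger_gap":30},
  {"sz":-0.8,"finger_gap":30},
  {"sx":0.4,"sy":-0.2,"finger_gap":30},
  {"sx":0.82,"sy":-0.2,"finger_gap":30},
  {"sx":0.82,"sy":-0.2,"finger_gap":30},
  {"sx":0.82,"sy":-0.2,"finger_gap":30},
  {"sx":0.82,"sy":-0.2,"finger_gap":30},
  {"sx":0.82,"sy":-0.2,"finger_gap":30},
  {"sx":0.82,"sy":-0.16,"finger_gap":30},
  {"sx":0.82,"sy":-0.12,"finger_gap":30},
])

```text
clock: 37.15
eef_pos: [504.0, 240.1, 137.9]
tool_rot: [-3.142, -0.0, 1.57]
force: [0.4, -0.1, -0.3]
width: 36.1
gripper_force: 60.0
```

>>> creep_tool([
  {"sx":0.82,"sy":-0.04,"finger_gap":30},
  {"sx":0.4,"finger_gap":30},
  {"finger_gap":30},
  {"finger_gap":30},
])

```text
clock: 37.55
eef_pos: [502.6, 299.1, 137.4]
tool_rot: [-3.141, 0.001, 1.57]
force: [0.3, -0.4, -1.0]
width: 36.4
gripper_force: 60.0
```

```bash
python3 -c "
from h import *
go([503.2,302.3,90])"
```

```text
tool delta [ 3.3  0.6 47.4] rot [-3.141e+00  1.000e-03  1.570e+00]
```

In the tool's units: 20 mm is 0.4, 14 mm is 0.28.

>>> creep_tool([
  {"sx":0.06,"sy":0.012,"sz":0.2,"finger_gap":30},
  {"sz":0.4,"finger_gap":30},
  {"sz":0.28,"finger_gap":30},
  {"sz":0.08,"finger_gap":30},
  {"finger_gap":30},
  {"finger_gap":30},
])

```text
clock: 38.15
eef_pos: [503.9, 302.3, 89.6]
tool_rot: [3.141, -0.0, 1.569]
force: [-0.7, 0.8, -0.7]
width: 36.2
gripper_force: 60.0
```

>>> creep_tool([
  {"sz":0.03,"finger_gap":30},
  {"sz":0.02,"finger_gap":30},
  {"finger_gap":30},
])

```text
clock: 38.45
eef_pos: [503.6, 302.6, 87.1]
tool_rot: [3.141, -0.0, 1.57]
force: [-0.7, 0.6, -0.8]
width: 36.2
gripper_force: 60.0
```

In the tool's units: 1.2 mm is 0.024.

>>> creep_tool([
  {"sz":0.024,"finger_gap":30},
  {"finger_gap":30},
])

```text
clock: 38.65
eef_pos: [503.4, 302.5, 85.6]
tool_rot: [-3.142, -0.0, 1.57]
force: [-1.7, 0.4, -0.5]
width: 35.9
gripper_force: 60.0
```

>>> creep_tool([
  {"sz":0.02,"finger_gap":30},
  {"finger_gap":30},
])

```text
clock: 38.85
eef_pos: [503.6, 302.5, 85.0]
tool_rot: [3.141, -0.0, 1.57]
force: [-0.8, -0.4, 4.5]
width: 36.7
gripper_force: 60.5
```

In the tool's units: -40 mm is -0.8, -20 mm is -0.4.

>>> creep_tool([
  {"sz":-0.01,"finger_gap":30},
  {"finger_gap":42},
  {"finger_gap":52},
  {"finger_gap":60},
  {"sz":-0.4,"finger_gap":60},
  {"sz":-0.8,"finger_gap":60},
  {"sz":-0.4,"finger_gap":60},
])

```text
clock: 39.55
eef_pos: [504.6, 303.1, 167.5]
tool_rot: [3.139, -0.002, 1.57]
force: [0.1, 0.0, 0.3]
width: 59.9
gripper_force: 0.0
```

>>> creep_tool([
  {"sx":-0.4,"finger_gap":60},
  {"sx":-0.9,"finger_gap":60},
  {"sx":-0.9,"finger_gap":60},
  {"sx":-0.9,"sy":0.04,"finger_gap":60},
  {"sx":-0.9,"sy":0.04,"finger_gap":60},
  {"sx":-0.9,"sy":0.04,"finger_gap":60},
  {"sx":-0.9,"sy":0.04,"finger_gap":60},
  {"sx":-0.9,"sy":0.04,"finger_gap":60},
  {"sx":-0.9,"sy":0.04,"finger_gap":60},
  {"sx":-0.9,"sy":0.04,"finger_gap":60},
  {"sx":-0.9,"sy":0.04,"finger_gap":60},
  {"sx":-0.9,"sy":0.04,"finger_gap":60},
])

```text
clock: 40.75
eef_pos: [519.2, -215.1, 164.1]
tool_rot: [-3.139, -0.0, 1.569]
force: [1.3, -0.2, -0.4]
width: 59.7
gripper_force: 0.0
```

>>> creep_tool([
  {"sx":-0.9,"sy":0.04,"finger_gap":60},
  {"sx":-0.9,"finger_gap":60},
  {"sx":-0.4,"finger_gap":60},
  {"sz":0.2,"finger_gap":60},
  {"finger_gap":60},
])

```text
clock: 41.25
eef_pos: [520.9, -321.2, 152.8]
tool_rot: [-3.138, -0.003, 1.569]
force: [0.4, -0.2, -0.8]
width: 59.7
gripper_force: 0.0
```

```bash
python3 - <<'E'
from h import *
go([523.5,-317.5,85])
for n in ('scene','top'):
    I,D=grab(n,n+'5.png'); W=cloud(n,D)
    for c,z0,z1,r in (((591,331),110,135,22),((594,282),110,135,22),((503,302),98,125,30)):
        m=(np.hypot(W[...,0]-c[0],W[...,1]-c[1])<r)&(W[...,2]>z0)&(W[...,2]<z1); 
        if m.sum()>10: print(n,c,m.sum(),W[m].mean(0).round(1))
E
```

```text
tool delta [ 3.5  2.8 67.8] rot [-3.138e+00 -3.000e-03  1.569e+00]
scene (591, 331) 144 [593.6 329.7 121.6]
scene (594, 282) 153 [596.1 280.4 121.5]
scene (503, 302) 159 [506.  300.1 106.9]
top (591, 331) 130 [588.3 331.4 124. ]
top (594, 282) 132 [591.3 282.4 124. ]
top (503, 302) 182 [501.2 302.1 108.7]
```

View pics/top5.png

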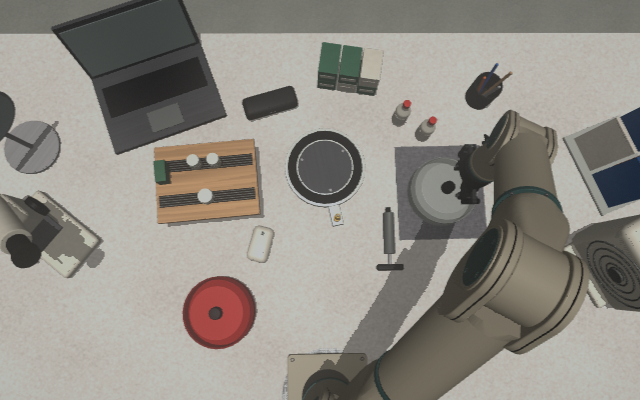

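The top view shows two tall jars on the back strip (192,160) and (212,158), one squat on the front strip (205,196), an empty base, and the dome on the mat at (443,188). I'm going for the knob.

In the tool's units: 25 mm is 0.5, 20 mm is 0.4.

>>> creep_tool([
  {"sx":0.066,"sy":0.05,"sz":0.4,"finger_gap":60},
  {"sz":0.5,"finger_gap":60},
  {"sz":0.3,"finger_gap":60},
  {"finger_gap":60},
  {"finger_gap":60},
])

```text
clock: 41.85
eef_pos: [525.8, -318.7, 95.4]
tool_rot: [3.142, -0.0, 1.571]
force: [0.6, 0.5, 0.4]
width: 59.9
gripper_force: 0.0
```

```bash
python3 -c "
from h import *
go([523.5,-317.5,84.5])"
```

```text
tool delta [ 1.2 -2.3 10.9] rot [ 3.142 -0.     1.571]
```

In the tool's units: 7 mm is 0.14, 3 mm is 0.06.

>>> creep_tool([
  {"sx":0.024,"sy":-0.046,"sz":0.14,"finger_gap":60},
  {"sz":0.06,"finger_gap":60},
  {"finger_gap":60},
])

```text
clock: 42.15
eef_pos: [522.8, -318.0, 85.0]
tool_rot: [-3.141, -0.0, 1.57]
force: [-0.5, 0.0, 0.5]
width: 60.1
gripper_force: 0.0
```

>>> creep_tool([
  {"finger_gap":40},
  {"finger_gap":20},
  {"finger_gap":20},
  {"finger_gap":20},
  {"finger_gap":20},
])

```text
clock: 42.65
eef_pos: [523.4, -318.2, 85.7]
tool_rot: [3.141, 0.0, 1.57]
force: [-0.2, -0.2, 5.2]
width: 27.6
gripper_force: 59.1
```

In the tool's units: -40 mm is -0.8, 32 mm is 0.64.

>>> creep_tool([
  {"sz":-0.1,"finger_gap":20},
  {"sz":-0.4,"finger_gap":20},
  {"sz":-0.8,"finger_gap":20},
  {"sz":-0.8,"finger_gap":20},
  {"sx":0.4,"sy":0.08,"finger_gap":20},
  {"sx":0.8,"sy":0.18,"finger_gap":20},
  {"sx":0.8,"sy":0.18,"finger_gap":20},
  {"sx":0.8,"sy":0.18,"finger_gap":20},
  {"sx":0.8,"sy":0.18,"finger_gap":20},
  {"sx":0.8,"sy":0.18,"finger_gap":20},
  {"sx":0.8,"sy":0.18,"finger_gap":20},
  {"sx":0.64,"sy":0.18,"finger_gap":20},
])

```text
clock: 43.85
eef_pos: [589.3, -22.8, 188.9]
tool_rot: [-3.139, -0.001, 1.572]
force: [1.1, 0.5, -6.1]
width: 27.9
gripper_force: 60.5
```

>>> creep_tool([
  {"sx":0.4,"sy":0.08,"finger_gap":20},
  {"finger_gap":20},
  {"finger_gap":20},
  {"finger_gap":20},
])

```text
clock: 44.25
eef_pos: [593.5, -7.8, 189.4]
tool_rot: [-3.14, 0.001, 1.568]
force: [-0.0, -0.1, -6.0]
width: 28.1
gripper_force: 60.5
```

```bash
python3 -c "
from h import *
go([594.5,-6,110])"
```

```text
tool delta [ 1.9  1.2 79.4] rot [-3.140e+00  1.000e-03  1.568e+00]
```

In the tool's units: 30 mm is 0.6, 22 mm is 0.44.

>>> creep_tool([
  {"sx":0.036,"sy":0.02,"sz":0.4,"finger_gap":20},
  {"sz":0.6,"finger_gap":20},
  {"sz":0.44,"finger_gap":20},
  {"sz":0.1,"finger_gap":20},
  {"finger_gap":20},
  {"finger_gap":20},
])

```text
clock: 44.85
eef_pos: [596.4, -5.0, 114.2]
tool_rot: [3.14, 0.0, 1.569]
force: [0.8, 0.1, -5.0]
width: 27.9
gripper_force: 60.4
```

```bash
python3 - <<'E'
from h import *
go([594.5,-6,101])
for n in ('scene','top'):
    I,D=grab(n); u,v=proj(n,[594,-4,40]).astype(int); cv2.imwrite('pics/k%s.png'%n,cv2.resize(I[v-55:v+55,u-60:u+60],None,fx=3.3,fy=3.3,interpolation=cv2.INTER_CUBIC))
cv2.imwrite('pics/k.png',np.hstack([cv2.imread('pics/kscene.png'),cv2.imread('pics/ktop.png')]))
E
```

```text
tool delta [-1.  -1.9 13.2] rot [3.14  0.    1.569]
```

View pics/k.png

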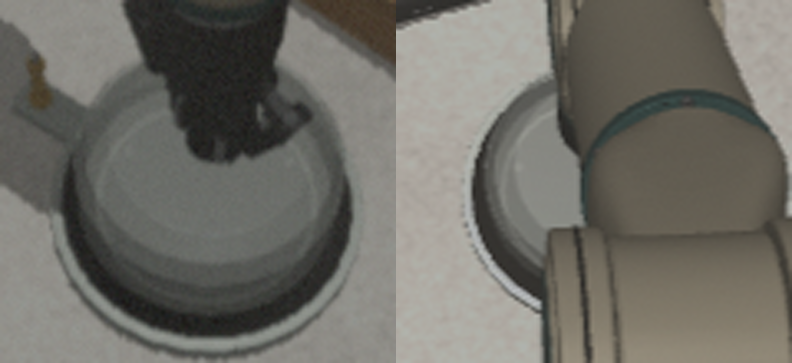

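The dome hangs about 14 mm above the base, nearly concentric with it in the scene crop (dome about x 75–345, plate about 55–360). I'm lowering it to contact.

In the tool's units: 6 mm is 0.12, 4 mm is 0.08.

>>> creep_tool([
  {"sx":-0.02,"sy":-0.036,"sz":0.12,"finger_gap":20},
  {"sz":0.08,"finger_gap":20},
  {"sz":0.02,"finger_gap":20},
  {"finger_gap":20},
])

```text
clock: 45.35
eef_pos: [593.4, -5.2, 101.8]
tool_rot: [-3.141, -0.0, 1.57]
force: [0.3, -0.2, -5.6]
width: 27.7
gripper_force: 60.7
```

>>> creep_tool([
  {"sz":0.03,"finger_gap":20},
  {"finger_gap":20},
])

```text
clock: 45.55
eef_pos: [593.9, -5.2, 100.8]
tool_rot: [3.141, -0.0, 1.57]
force: [0.5, 0.7, -5.6]
width: 27.9
gripper_force: 60.9
```

In the tool's units: 1.5 mm is 0.03.

>>> creep_tool([
  {"sz":0.03,"finger_gap":20},
  {"finger_gap":20},
])

```text
clock: 45.75
eef_pos: [593.9, -5.2, 100.7]
tool_rot: [3.141, -0.0, 1.57]
force: [-2.6, -0.1, 6.6]
width: 28.1
gripper_force: 61.8
```

>>> creep_tool([
  {"finger_gap":45},
  {"finger_gap":60},
  {"finger_gap":60},
  {"sz":-0.4,"finger_gap":60},
  {"sz":-0.8,"finger_gap":70},
  {"sz":-0.8,"finger_gap":70},
  {"sx":-0.8,"sy":-0.2,"finger_gap":70},
  {"sx":-0.8,"sy":-0.2,"finger_gap":70},
  {"sx":-0.8,"sy":-0.2,"finger_gap":70},
  {"sx":-0.8,"sy":-0.2,"finger_gap":70},
  {"sx":-0.8,"sy":-0.2,"finger_gap":70},
  {"finger_gap":70},
])

```text
clock: 46.95
eef_pos: [540.8, -213.7, 199.2]
tool_rot: [-3.141, 0.005, 1.559]
force: [0.4, -0.7, -1.1]
width: 70.0
gripper_force: 0.0
```

```bash
python3 - <<'E'
from h import *
for n in ('scene','top'):
    I,D=grab(n,n+'6.png'); W=cloud(n,D); P=W.reshape(-1,3); r=np.hypot(P[:,0]-594,P[:,1]+4)
    k=P[(r<30)&(P[:,2]>112)&(P[:,2]<125)]; c=P[(r<130)&(P[:,2]>86)&(P[:,2]<99)]; b=P[(r<118)&(P[:,2]>15)&(P[:,2]<20)]
    print(n,'knob',k.mean(0).round(1),[cv2.minEnclosingCircle(x[:,:2].astype(np.float32)) for x in (c,b)])
E
```

```text
scene knob [595.8  -4.8 116.8] [((595.6563110351562, -4.532346248626709), 80.27068328857422), ((591.2776489257812, -2.6688997745513916), 115.16905212402344)]
top knob [591.3  -3.5 118.1] [((591.6952514648438, -3.380420446395874), 82.32965087890625), ((589.6705932617188, -2.5434508323669434), 113.77469635009766)]
```

View pics/scene6.png

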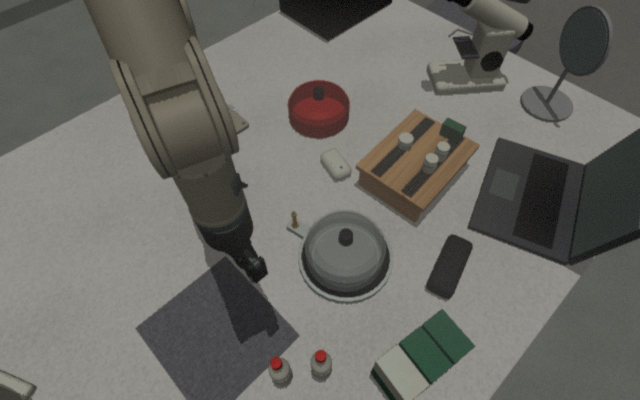

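View pics/top6.png

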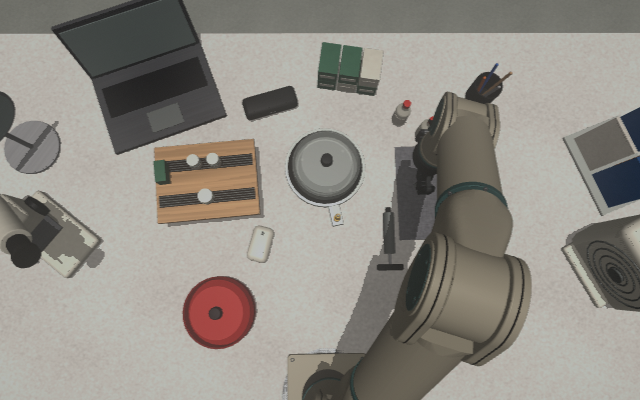

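The dome stands on the base's gasket: scene (346,240), top (327,160), within about 3 mm of its starting place. All three jars are upright on their strips and the bystanders haven't moved, so I'm handing in.

>>> creep_tool([
  {"finger_gap":70},
  {"finger_gap":70},
])

```text
clock: 47.25
eef_pos: [544.0, -203.4, 199.1]
tool_rot: [3.141, -0.001, 1.573]
force: [1.0, -0.2, 0.2]
width: 70.0
gripper_force: 0.0
```

```bash
python3 -c "
from cell import ctrl
print(ctrl.finish_job())"
```

```text
the job is handed in; nothing more can be done
None
```

The job is handed in after 47 s (no verdict returned): the nut is unscrewed to its stop, the pin was held down for over a second, the one squat jar and two tall jars present stand on their strips, and the dome is back on the empty base's gasket, about 3 mm from where it started.

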